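# Tier the stack-nest produce bins without squashing the garlic

## Task

Build the produce tower on the bin that holds the garlic, leaving that bin where it stands: take the two empty bins apart and stand them on it one above the other, each turned end for end from the bin below (green grip over plain grip) so that its feet stand squarely on the rim instead of dropping inside onto the food. The lemon goes in the middle bin and the onion, which is too tall to be covered, in the top one. Do not press on the garlic, and leave the other things on the worktop where they are.

Things in the scene. Friction and masses are not known exactly. Their poses are not given: they have to be found in the camera images.
- base_bin: (All sizes mm.) Grey-blue stack-nest bin holding the garlic, loose, 0.3 kg. Origin: centre of underside; z up, x along its length to its green grip. 155 (x) x 125 (y) x 75 high overall. Lower section (z 0 to 40) 128 x 96 outside, bottom edge bevelled 2.5, inside 122 x 90, floor 4 thick; above the step at z 40 it is 133 x 101 inside up to the rim at z 75; walls 3.
- bin_p: Same bin (sizes, frame and grips as base_bin), empty, 0.14 kg; stands on the worktop with bin_q nested in it. Nesting: a bin set on another with the green ends together drops in, ribs sliding down the rim's channels, until its underside is 41 above the other's underside.
- bin_q: Same bin, empty, 0.14 kg, nested in bin_p (green ends together, rim 41 above bin_p's rim); lifts straight up. Stacking: turned end for end (green over plain grip) the ribs' feet stand on the lower bin's rim; the bottom 8 fits inside that rim with 2.5 play each way, underside 67 above the lower underside, 63 clear over the lower floor.
- base_bin_green (a point): Top middle of base_bin's green grip, 72 from the bin's centre, level with the rim (z 75). Grip: upright solid block in the middle of the end wall, 11 thick (x 66.5 to 77.5), 48 wide (y -24 to 24), 25 high (z 50 to 75), both faces clear: pinch it from above, one finger inside the bin, one outside.
- base_bin_plain (a point): Top middle of base_bin's other grip, at x -72, z 75: the same block as the green one (x -66.5 to -77.5) but grey-blue like the bin. The long walls' outside ribs, 14 wide, 9 proud of the lower section, feet at z 8, stand at x +42 and -22 on both sides; above each the rim has a 19 wide channel.
- bin_p_green (a point): Top middle of bin_p's green grip, x 72, y 0, z 75 in the bin's frame; grip as on base_bin
- bin_p_plain (a point): Top middle of bin_p's plain grip, x -72, y 0, z 75 in the bin's frame; grip as on base_bin
- bin_q_green (a point): Top middle of bin_q's green grip, x 72, y 0, z 75 in the bin's frame; grip as on base_bin
- bin_q_plain (a point): Top middle of bin_q's plain grip, x -72, y 0, z 75 in the bin's frame; grip as on base_bin
- garlic: garlic bulb 60 x 60 x 59 high, in base_bin. Origin: centre of its underside
- lemon: yellow lemon 78 long (x) x 55 x 56 high, 0.11 kg, lying on the worktop, rolls easily. Origin: centre of its underside as it first lies, so it turns with the lemon
- onion: red onion 64 (x) x 67 (y) x 71 high, 0.11 kg, standing on the worktop; too tall to be covered by another bin. Origin: centre of its underside
- kettle: bystander: white and black kettle, 149 (x) x 216 (y) x 222 high. Origin: centre of its underside
- brush_pot: bystander: stoneware beaker with a dish brush standing in it, 71 x 100 x 247 high. Origin: centre of its underside. Wall cabinets hang over the back of the worktop: their fronts are 600 ahead of the robot, their undersides 450 above the worktop
- tin_small: bystander: small food tin, 57 across, 72 high. Origin: centre of its underside
- spice_jar: bystander: spice jar with a yellow cap, 42 across, 96 high. Origin: centre of its underside
- soap_pump: bystander: green pump bottle of soap, 66 x 68, 162 high. Origin: centre of its underside
- mug_tea: bystander: white mug, 78 x 110 with its handle, 97 high. Origin: under its middle
- peg: bystander: wooden clothes peg, 72 long (y) x 15 x 12 high, lying left of the sink. Origin: centre of its underside
- teaspoon: bystander: steel teaspoon, 130 long (x) x 27 x 11 high. Origin: centre of its underside
There are look-alikes about, which are no part of the job. Leave any orange look-alike of the onion alone.

How it is judged:
By the outcome, as a careful person would: the job done as asked, in the order asked, and still so for the second after the job is handed in, with the robot touching nothing.
It also fails if it takes over 72 s, if anything falls off the work surface, if the arm or the gripper's body presses on something with over 40 N, if the wrist force passes 120 N, or if a joint passes its speed limit or range.

## Robot

A 7-joint arm with a two-finger parallel gripper is mounted at the origin on a cart in front of the work surface, level with it; the furniture and walls round the work are solid. World frame = base frame: x ahead of the robot, y to its left, z up, the work surface at z = 0. Lengths are in m, angles in degrees, forces in N, time in s.
With the tool pointing down it reaches from about 0.35 to 0.775 m from the base axis. Payload 3.1 kg.
Tool frame: the origin (TCP) lies on the centre line of the jaws, within the pads' length; the fingertips stand 17 mm ahead of it and the grasp point (between the pads) lies 2 mm behind it (robot.tip_reach is the distance from the TCP to the fingertips, in m); z points along the fingers, y is the line along which they close (so a half turn about z gives the same grasp; the last joint's range is limited). The gripper opens to 85 mm and grips with 20 to 120 N. Pads are 22 mm wide; open, the fingers measure 114 mm over their backs; the gripper's body (76 mm by 85 mm) begins 54 mm behind the grasp point. The pads swing forward as they close: fully open they stand 13 mm farther back than shut.
Start: joints at [-75.327, 17.813, 0.802, 86.603, -0.252, 75.585, -1.558], TCP at [0.161, 0.526, 0.248] pointing down, gripper open.
Joint ranges: [-154.91, 154.91], [-16.99, 109.72], [-72.82, 74.43], [7.12, 147.25], [-82.49, 262.49], [11.32, 116.49], [-174.64, 174.64]. Speed limits (degrees/s): [159.86, 159.86, 180, 180, 180, 180, 180].

## Interface

Orientations are given as [roll, pitch, yaw] about the fixed x, y, z axes, in that order (R = Rz(yaw) Ry(pitch) Rx(roll)).
In Python, from station import robot, fingers, vision, workorder, recognise gives the robot as it stands. Calls block until the motion is done:
- robot.move_to(position, orientation): joint-space move of the TCP to a pose.
- robot.line_to(position, orientation=None, velocity=0.15, f_stop=None): straight line of the TCP; orientation=None keeps the orientation; velocity is the mean speed in m/s. With f_stop (N) it stops when the force on the tool has changed by that much, and returns True; else False.
- robot.move_j(angles): joint-space move.
- fingers.gripper_to(opening, force=None): opening from 0.0 (shut) to 1.0 (fully open); force is the grip in N (None keeps the last); returns when the fingers have stopped.
- robot.pause(seconds).
- robot.inverse_kinematics(position, orientation): joint angles nearest the present ones, or None.
- vision.grab_frame(name): name is "side" or "top" or "wrist"; returns the picture (400x640x3 uint8, red, green, blue); there is no depth.
- vision.calibration(name): a dict with "mtx" (3x3 intrinsics, pixels), "extrinsics" (4x4, takes a point from world to camera coordinates); the wrist camera has in their place "T_tool_cam" (4x4, takes a point from camera to tool coordinates, whose origin is the TCP and whose axes are the flange's). Camera axes: x right, y up, looking along -z (the intrinsics and any distortion apply to the point x, -y, -z); pixel columns grow to the right and rows downward; lengths in m; the calibration is good to about 2 mm. A picture is of the moment at which its call begins: read the wrist's pose just before it. calibration takes no time and is no camera call.
A pose or a line that the arm cannot do raises robot.PlanningError and nothing moves.
- workorder.close_job(): hands the job in; it is judged then, once.
Trained networks look in the newest picture that a camera, given by its name, has taken for a name from the list of things; names that differ only in an ending like _2 or _b are one class to them, and where a whole thing is asked for, a point or a joint stands for the part that bears it (a point fixed in the world has none). Each returns a list of dicts, best first, with "p" (0 to 1); they miss things now and then, are a little off and sometimes report something else, mostly with a low value. They report only what shows in the picture. A call takes as long as a camera call. They do not tell look-alikes from the thing itself.
- recognise(label, camera): "rect" ([centre column, centre row, width, height] in pixels, round what is visible of it).
Readings, each from a call of its own:
- robot.current_time_s(): time.
- robot.current_joint_positions(): joint angles.
- robot.current_dq(): joint speeds.
- robot.current_joint_torque(): joint torques, N m.
- robot.current_tool_pos(): TCP position.
- robot.current_eef_rot(): TCP orientation.
- robot.current_contact_force(): force on the tool from outside, world axes, zero at the start.
- robot.current_torque(): the same for the moment, N m.
- robot.current_finger_gap(): opening from 0.0 (shut) to 1.0 (fully open).
- robot.current_gripper_force(): force on a finger pad.
Only numpy, scipy, OpenCV 4.12 (cv2) and the standard library are available. Lean on these libraries where they do the work, as an engineer would, in place of code of your own. Each camera call takes 0.05 s, during which the arm holds its last target. There are 200 camera calls.

## Working session

There is one attempt and no reset: what is moved stays moved. The work goes in short steps, each a Python script; the robot and the scene stay as the last script left them, time stands still between calls to the robot, and variables do not carry over. Pictures are saved under pics/ and viewed, at most 10 in all, crops included, and the job is handed in when it is done.

```bash
ls; mkdir -p pics; python3 - <<'E'
from station import robot, fingers, vision, workorder, recognise
import cv2,numpy as np
for c in("top","side"):
    im=vision.grab_frame(c); cv2.imwrite(f"pics/{c}0.png",im[:,:,::-1])
    k=vision.calibration(c); print(c,{a:np.round(b,3).tolist() if not isinstance(b,str) else b for a,b in k.items()})
    for n in["base_bin","bin_p","bin_p_green","bin_p_plain","lemon","onion","garlic"]:
        print(n,[(np.round(r["rect"]).tolist(),round(r["p"],2)) for r in recognise(n,c)])
print(vision.calibration("wrist"),robot.current_time_s(),robot.current_eef_rot())
E
```

```text
pics
top {'mtx': [[395.83, 0.0, 322.968], [0.0, 395.83, 201.694], [0.0, 0.0, 1.0]], 'extrinsics': [[0.002, -1.0, -0.003, 0.085], [0.998, 0.002, 0.055, -0.54], [-0.055, -0.003, 0.998, -1.598], [0.0, 0.0, 0.0, 1.0]]}
base_bin [([423.0, 219.0, 38.0, 48.0], 0.58)]
bin_p [([308.0, 207.0, 47.0, 49.0], 0.95)]
bin_p_green []
bin_p_plain [([303.0, 211.0, 45.0, 47.0], 0.68)]
lemon [([357.0, 204.0, 19.0, 16.0], 0.71)]
onion [([244.0, 211.0, 16.0, 18.0], 0.64), ([176.0, 215.0, 15.0, 19.0], 0.53)]
garlic [([420.0, 222.0, 8.0, 12.0], 0.54)]
side {'mtx': [[520.625, 0.0, 316.898], [0.0, 520.625, 198.039], [0.0, 0.0, 1.0]], 'extrinsics': [[-0.201, -0.98, -0.006, 0.207], [0.868, -0.181, 0.462, -0.464], [-0.454, 0.087, 0.887, -1.804], [0.0, 0.0, 0.0, 1.0]]}
base_bin [([428.0, 194.0, 47.0, 40.0], 0.6), ([336.0, 148.0, 52.0, 62.0], 0.37)]
bin_p [([307.0, 218.0, 49.0, 28.0], 0.82), ([305.0, 201.0, 48.0, 38.0], 0.78)]
bin_p_green [([307.0, 215.0, 45.0, 25.0], 0.64), ([335.0, 147.0, 56.0, 61.0], 0.24)]
bin_p_plain [([307.0, 215.0, 50.0, 29.0], 0.51)]
lemon [([358.0, 193.0, 10.0, 12.0], 0.77)]
onion [([167.0, 239.0, 17.0, 17.0], 0.65), ([426.0, 197.0, 12.0, 14.0], 0.64), ([241.0, 224.0, 17.0, 16.0], 0.57)]
garlic [([423.0, 196.0, 12.0, 14.0], 0.51)]
{'mtx': array([[342.56285647,   0.        , 319.8127138 ],
       [  0.        , 342.56285647, 197.30806126],
       [  0.        ,   0.        ,   1.        ]]), 'T_tool_cam': array([[ 9.69404076e-04,  9.45796035e-01,  3.24759790e-01,
         8.37142716e-02],
       [ 9.99999332e-01, -7.12290122e-04, -9.10587654e-04,
        -5.94026193e-04],
       [-6.29907002e-04,  3.24760456e-01, -9.45796093e-01,
        -1.25313474e-01],
       [ 0.00000000e+00,  0.00000000e+00,  0.00000000e+00,
         1.00000000e+00]])} 0.8 [1.79992693e+02 3.24274587e-03 1.62941890e+02]
```

```bash
python3 - <<'E'
import cv2,numpy as np
t=cv2.imread("pics/top0.png")[150:290,130:480]; s=cv2.imread("pics/side0.png")[120:270,130:480]
f=lambda a:cv2.resize(a,(a.shape[1]*16//7,a.shape[0]*2),interpolation=cv2.INTER_CUBIC)
f=lambda a:cv2.resize(a,None,fx=16/7,fy=2.05,interpolation=cv2.INTER_CUBIC)
cv2.imwrite("pics/a.png",np.vstack([f(t),f(s)])[:600])
E
```

```text
(no output)
```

View pics/a.png

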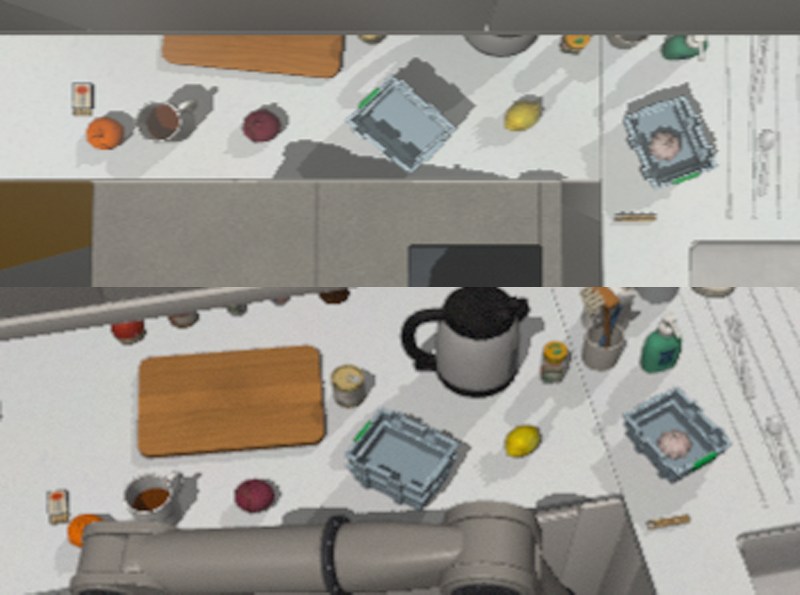

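In the top image the red onion is at px (244,211); its orange look-alike, next to the mug, is at (176,215). The only yellow fruit is the lemon at (357,204); the spice jar has a yellow cap at about (382,168). The base bin with the garlic is at (423,218), green end towards the robot. The nested stack is at (307,207), green end far left. So I take the red onion and the lemon at those pixels, and measure everything next with the wrist camera.

```bash
cat >h.py <<'E'
from station import robot, fingers, vision, workorder, recognise
import cv2,numpy as np,json
from scipy.spatial.transform import Rotation as Ro
from scipy.optimize import least_squares
K=vision.calibration("wrist"); M=np.array(K["mtx"]); TC=np.array(K["T_tool_cam"])
def wpose():
    T=np.eye(4); T[:3,:3]=Ro.from_euler("xyz",robot.current_eef_rot(),degrees=True).as_matrix(); T[:3,3]=robot.current_tool_pos(); return T
def snap(name):
    T=wpose(); im=vision.grab_frame("wrist"); cv2.imwrite(f"pics/{name}.png",im[:,:,::-1]); np.save(f"pics/{name}.npy",T); return im
def proj(T,P):   # world pts -> px
    P=np.atleast_2d(P); c=(np.c_[P,np.ones(len(P))]@np.linalg.inv(T@TC).T)[:,:3]
    return np.c_[M[0,0]*c[:,0]/-c[:,2]+M[0,2], M[1,1]*-c[:,1]/-c[:,2]+M[1,2]]
def topx(c,px,z): # fixed camera pixel -> world at z
    k=vision.calibration(c); E=np.linalg.inv(k["extrinsics"]); m=k["mtx"]
    d=E[:3,:3]@[(px[0]-m[0][2])/m[0][0],-(px[1]-m[1][2])/m[1][1],-1]; return E[:3,3]+d*(z-E[2,3])/d[2]
def rec(n,cam="wrist"): return [(np.round(r["rect"],1).tolist(),round(r["p"],2)) for r in recognise(n,cam)]
def tri(obs): # [(T,px)] -> world
    f=lambda P:np.concatenate([proj(T,P)[0]-p for T,p in obs]); s=least_squares(f,[.5,0,.05]); return s.x,np.abs(s.fun).max()
E
python3 - <<'E'
from h import *
for n,p,z in(("onion",(244,211),.05),("lemon",(357,204),.04),("stack",(307,207),.11),("base",(423,219),.07),("kettle",(345,165),.2),("brush",(400,168),.2)): print(n,np.round(topx("top",p,z),3))
V=[("o1",(.43,.36,.27),150,"onion"),("o2",(.50,.31,.27),150,"onion"),("s1",(.47,.17,.29),140,"bin_p"),("s2",(.47,.09,.29),140,"bin_p"),
("l1",(.47,-.03,.25),130,"lemon"),("l2",(.47,-.11,.25),130,"lemon"),("b1",(.45,-.26,.27),112,"base_bin"),("b2",(.45,-.34,.27),112,"base_bin")]
for n,p,y,l in V:
    robot.move_to(p,[180,0,y]); snap(n); print(n,rec(l), rec("bin_p_green") if l[0]=="b" else "",robot.current_time_s(),np.round(robot.current_joint_positions(),0).tolist())
E
```

```text
onion [0.5   0.401 0.05 ]
lemon [ 0.529 -0.05   0.04 ]
stack [0.514 0.147 0.11 ]
base [ 0.469 -0.306  0.07 ]
kettle [0.663 0.006 0.2  ]
brush [ 0.652 -0.193  0.2  ]
o1 [([385.3, 193.4, 61.4, 55.0], 0.8), ([614.8, 48.6, 50.4, 71.6], 0.69), ([194.9, 283.6, 139.2, 78.9], 0.43)]  2.1083 [-51.0, 19.0, 12.0, 83.0, -4.0, 79.0, 22.0]
o2 [([400.1, 114.0, 63.9, 65.9], 0.91)]  2.6417 [-44.0, 22.0, 14.0, 78.0, -6.0, 80.0, 31.0]
s1 [([329.7, 207.2, 170.8, 138.9], 0.56), ([348.1, 353.3, 148.3, 84.8], 0.45)] [([329.6, 145.3, 148.3, 19.0], 0.62), ([328.0, 205.9, 168.3, 132.0], 0.31)] 3.425 [-38.0, 11.0, 19.0, 90.0, -4.0, 79.0, 32.0]
s2 [([401.6, 155.1, 180.9, 145.4], 0.56)] [([370.9, 104.4, 116.5, 40.6], 0.48)] 3.9917 [-32.0, 8.0, 22.0, 93.0, -3.0, 79.0, 40.0]
l1 [([340.7, 211.0, 47.4, 65.6], 0.64), ([522.1, 62.9, 235.7, 125.7], 0.15)]  4.6667 [-24.0, 9.0, 29.0, 99.0, -4.0, 73.0, 46.0]
l2 [([392.2, 156.7, 52.8, 72.7], 0.78)]  5.1833 [-17.0, 11.0, 32.0, 97.0, -6.0, 74.0, 57.0]
b1 [([318.9, 211.9, 152.7, 121.4], 0.91)] [([318.2, 211.4, 156.5, 126.8], 0.36)] 5.9917 [-4.0, 16.0, 41.0, 90.0, -11.0, 78.0, 60.0]
b2 [([353.3, 140.2, 169.0, 138.5], 0.89)] [] 6.5583 [5.0, 22.0, 42.0, 83.0, -15.0, 80.0, 70.0]
```

```bash
python3 - <<'E'
import cv2,numpy as np
f=lambda n,r,c:cv2.resize(cv2.imread(f"pics/{n}.png")[r:r+150,c:c+200],None,fx=4,fy=4,interpolation=cv2.INTER_CUBIC)
cv2.imwrite("pics/c1.png",f("s1",130,230)); cv2.imwrite("pics/c2.png",f("b1",135,220))
E
```

```text
(no output)
```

View pics/c1.png

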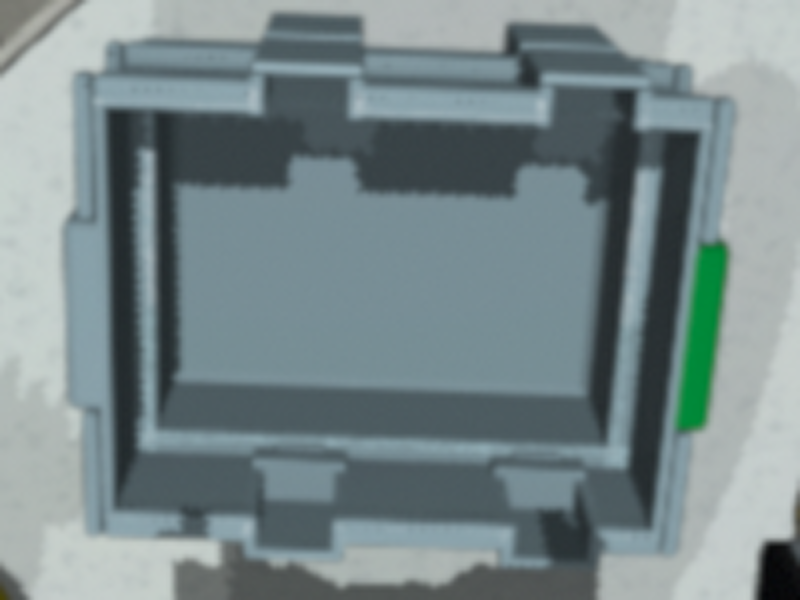

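View pics/c2.png

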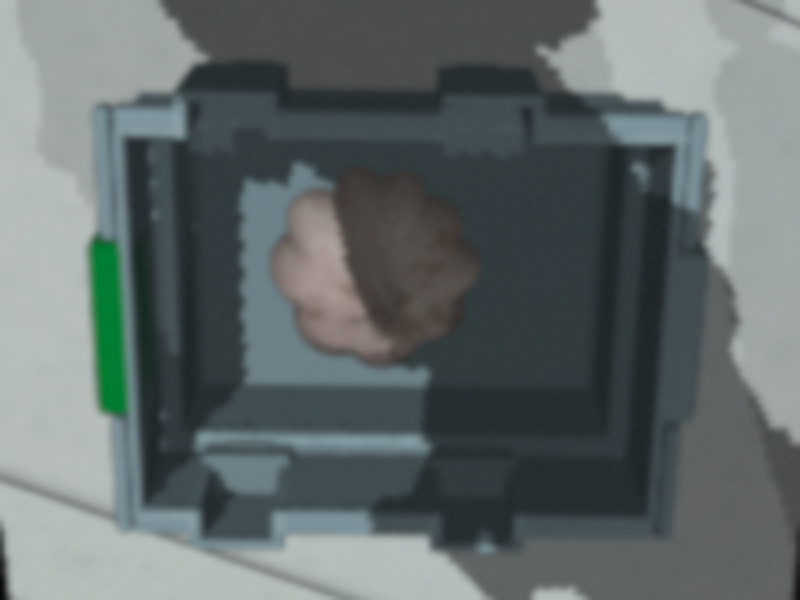

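The s1 crop shows the nested stack. Its green grip is on the right at crop (705,335), its plain grip on the left at (85,310), and the inner rim corners are near (108,110), (702,130), (650,528) and (120,512). The b1 crop shows the base bin with the garlic at (375,265), green on the left at (108,325), and inner rim corners (127,140), (675,148), (645,515) and (145,510). Next I fit the poses and overlay them on the second views.

```bash
cat >>h.py <<'E'
def green(name,min_area=60):
    im=cv2.imread(f"pics/{name}.png").astype(int); m=((im[:,:,1]>im[:,:,2]*1.6+15)&(im[:,:,1]>im[:,:,0]*1.6+15)).astype(np.uint8)
    n,_,st,ce=cv2.connectedComponentsWithStats(m); return [(ce[i].round(2).tolist(),int(st[i,4])) for i in range(1,n) if st[i,4]>min_area]
COR=np.array([[-1,1],[1,1],[1,-1],[-1,-1]])*[66.5,50.5]/1000
def b2w(s,P): # s=x,y,zrim,yaw(rad); P bin xy(+z rel rim)
    P=np.atleast_2d(P).astype(float); P=P if P.shape[1]==3 else np.c_[P,np.zeros(len(P))]
    c,q=np.cos(s[3]),np.sin(s[3]); return np.c_[s[0]+c*P[:,0]-q*P[:,1],s[1]+q*P[:,0]+c*P[:,1],s[2]+P[:,2]]
def fit(corn,gre,s0): # corn [(T,px(n,2),P(n,2))], gre [(T,px)]
    f=lambda s:np.concatenate([(proj(T,b2w(s,P))-px).ravel() for T,px,P in corn]+[(proj(T,b2w(s,[[.0735,0]]))[0]-g) for T,g in gre])
    r=least_squares(f,s0); return r.x,r.fun
E
python3 - <<'E'
from h import *
L=lambda n:np.load(f"pics/{n}.npy")
for n in("s1","s2","b1","b2"): print(n,green(n))
cr=lambda p,c,r:(np.array(p)+.5)/4-.5+[c,r]
gs=[(L(n),max(green(n),key=lambda t:t[1])[0]) for n in("s1","s2")]
gb=[(L(n),max(green(n),key=lambda t:t[1])[0]) for n in("b1","b2")]
S,e=fit([(L("s1"),cr([(108,110),(702,130),(650,528),(120,512)],230,130),COR)],gs,[.514,.147,.116,.87]);print("stack",S.round(4),np.degrees(S[3]),e.round(1))
B,e=fit([(L("b1"),cr([(127,140),(675,148),(645,515),(145,510)],220,135),-COR)],gb,[.469,-.306,.075,-2.76]);print("base",B.round(4),np.degrees(B[3]),e.round(1))
np.savez("fit.npz",S=S,B=B)
out=[]
for n,s,(r,c) in(("s2",S,(80,300)),("b2",B,(65,260))):
    im=cv2.resize(cv2.imread(f"pics/{n}.png")[r:r+150,c:c+200],None,fx=4,fy=4,interpolation=cv2.INTER_CUBIC)
    for P in(COR,np.array([[-72,0],[72,0],[77.5,24],[77.5,-24],[-77.5,24],[-77.5,-24]])/1000):
        for u in proj(L(n),b2w(s,P)): u=((u-[c,r]+.5)*4-.5); cv2.drawMarker(im,tuple(int(v) for v in u.round()),(0,0,255),cv2.MARKER_CROSS,16,1)
    out.append(im)
cv2.imwrite("pics/d1.png",out[0]);cv2.imwrite("pics/d2.png",out[1])
for l,z in(("l",.028),("o",.035)):
    px={"l":[(340.7,211),(392.2,156.7)],"o":[(385.3,193.4),(400.1,114)]}[l]
    print(l,tri([(L(l+"1"),px[0]),(L(l+"2"),px[1])]))
E
```

```text
s1 [([405.01, 213.92], 281)]
s2 [([479.84, 158.18], 315), ([21.24, 338.34], 121)]
b1 [([586.89, 149.29], 65), ([246.7, 216.28], 238)]
b2 [([274.63, 141.68], 318)]
stack [0.5013 0.155  0.1134 0.8415] 48.21432525193356 [-0.1 -0.  -0.8 -0.2  0.7 -0.6 -0.4 -0.4  0.6  0.3  0.1  0.9]
base [ 0.4687 -0.3049  0.0733 -2.776 ] -159.0542170083937 [-0.  -1.1  0.6 -0.3 -0.1  0.1 -0.4 -0.8 -0.1  0.7 -0.   1.3]
l (array([ 0.52250875, -0.05576191,  0.02412519]), np.float64(0.7976723673533002))
o (array([0.50102917, 0.40821629, 0.01834546]), np.float64(0.3222079765400281))
```

View pics/d1.png

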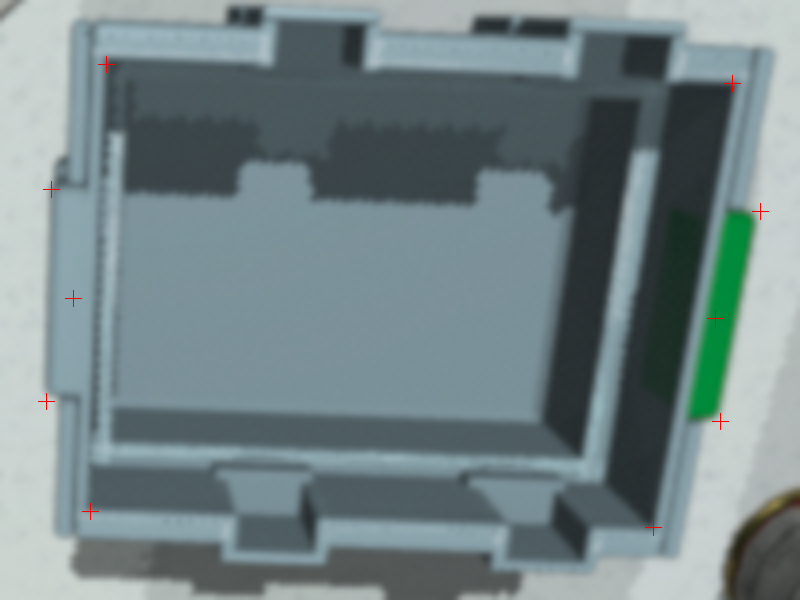

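View pics/d2.png

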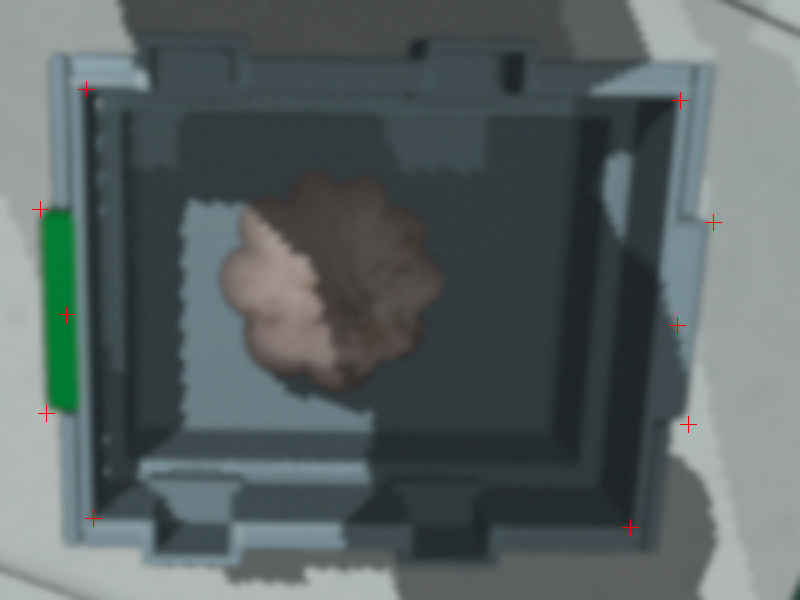

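The overlays on s2 and b2 match the rim corners and both grips to within about 1–2 px. Now I pinch bin_q's plain grip and lift it.

```bash
python3 - <<'E'
from h import *
S=np.load("fit.npz")["S"]; g=b2w(S,[[-.072,0]])[0]; y=np.degrees(S[3])+90
fingers.gripper_to(.5,60)
robot.move_to([g[0],g[1],.19],[180,0,y])
robot.line_to([g[0],g[1],.104],velocity=.12,f_stop=8); print(robot.current_tool_pos(),robot.current_contact_force())
fingers.gripper_to(0,70); print("gap",robot.current_finger_gap(),robot.current_gripper_force())
robot.line_to([g[0],g[1],.15],velocity=.08); robot.line_to([g[0],g[1],.28],velocity=.2)
snap("h1"); print(robot.current_contact_force(),robot.current_torque(),green("h1"),robot.current_time_s(),robot.current_joint_positions())
print(wpose().round(3)[:3,3])
im=vision.grab_frame("side"); cv2.imwrite("pics/side1.png",im[:,:,::-1])
a=cv2.imread("pics/h1.png"); b=cv2.resize(cv2.imread("pics/side1.png")[130:265,230:430],(640,432)) 
cv2.imwrite("pics/e1.png",cv2.resize(np.vstack([a,b]),None,fx=.72,fy=.72))
E
```

```text
[0.45410955 0.10116485 0.10459473] [ 0.40363827 -0.01421088  0.16743042]
gap 0.1175261476842399 68.4339952468872
[ 0.08281065  0.69782034 -1.86290745] [-0.06456133  0.08480484 -0.00358157] [([29.24, 366.29], 119)] 11.525 [-46.3625324    7.21113067  35.59322275  97.04358005  -4.25783612
  77.33058828  38.18197812]
[0.452 0.101 0.278]
```

View pics/e1.png

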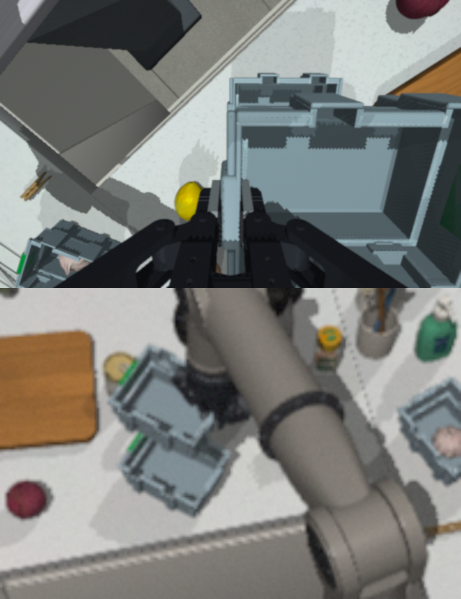

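The wrist view shows bin_q held level by its plain grip, and the side view shows bin_p standing alone underneath. Next I check the in-hand alignment against the expected projection.

```bash
python3 - <<'E'
from h import *
T=np.load("pics/h1.npy"); im=cv2.imread("pics/h1.png")
P=np.array([[50.5,5.5,-12],[50.5,138.5,-12],[53.5,5.5,-12],[24,-5.5,-12],[-50.5,138.5,-12],[24,-5.5,13]])/1000
W=P@T[:3,:3].T+T[:3,3]; u=proj(T,W); print(u.round(1))
c=im[90:290,290:640]; c=cv2.resize(c,(800,457),interpolation=cv2.INTER_CUBIC); k=800/350
for p in u: cv2.drawMarker(c,tuple(int(v) for v in ((p-[290,90]+.5)*k-.5)),(0,0,255),cv2.MARKER_CROSS,16,1)
cv2.imwrite("pics/e2.png",c)
E
```

```text
[[337.2 181. ]
 [723.2 181.3]
 [337.4 172.6]
 [306.2 250. ]
 [635.3 401.8]
 [308.3 223.2]]
```

View pics/e2.png

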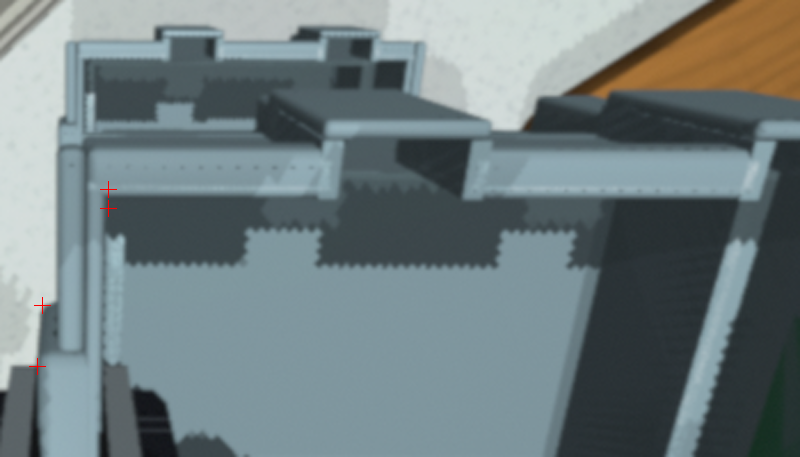

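```bash
python3 - <<'E'
from h import *
B=np.load("fit.npz")["B"]; g=b2w(B,[[.072,0]])[0]; y=np.degrees(B[3])+270; r=np.radians(y)
g[:2]+=-.0011*np.array([np.cos(r),np.sin(r)])+.0006*np.array([np.sin(r),-np.cos(r)])
print(g,y)
robot.move_to([.40,-.06,.30],[180,0,125]); robot.move_to([g[0],g[1],.21],[180,0,y]); snap("p1")
robot.line_to([g[0],g[1],.155],velocity=.12); robot.pause(.2); f0=robot.current_contact_force()
hit=robot.line_to([g[0],g[1],.124],velocity=.03,f_stop=4); p=robot.current_tool_pos()
print(hit,p,f0,robot.current_contact_force(),robot.current_torque(),robot.current_time_s(),robot.current_joint_positions().round(0))
snap("p2")
E
```

```text
[ 0.40241978 -0.33143465  0.07334862] 110.94578299160631
True [ 0.40207586 -0.33129872  0.13077394] [-0.07719246  0.32286447 -1.09645031] [-1.23369681  1.27857914  3.9852968 ] [ 0.18764682 -0.10022485 -0.04166139] 15.025 [ -9.  34.  66. 103. -33.  67.  89.]
```

```bash
python3 - <<'E'
from h import *
cv2.imwrite("pics/e3.png",cv2.imread("pics/p2.png"))
E
```

```text
(no output)
```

View pics/e3.png

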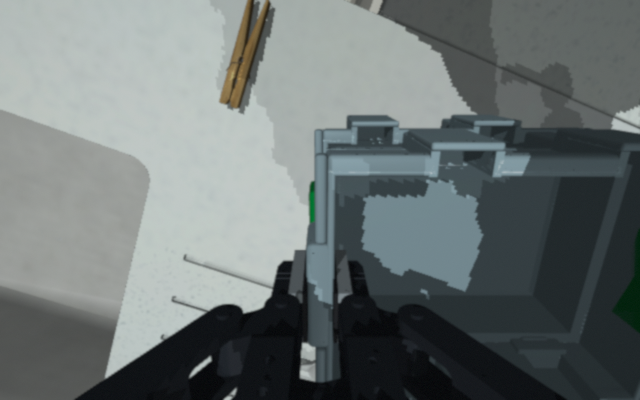

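The p2 view shows the held bin squarely above the base bin, with the base's green just showing at (313,203), and contact came at the expected 131 mm. I release it, look at it from above, and segment the lemon and onion in the stored views.

```bash
cat >>h.py <<'E'
def blob(name,kind,near):
    im=cv2.imread(f"pics/{name}.png"); h=cv2.cvtColor(im,cv2.COLOR_BGR2HSV)
    m=((h[...,0]>18)&(h[...,0]<35)&(h[...,1]>110)) if kind=="y" else (((h[...,0]>140)|(h[...,0]<6))&(h[...,1]>60))
    n,lab,st,ce=cv2.connectedComponentsWithStats(cv2.morphologyEx(m.astype(np.uint8),cv2.MORPH_OPEN,np.ones((3,3))))
    i=min((i for i in range(1,n) if st[i,4]>400),key=lambda i:np.hypot(*(ce[i]-near))); c=max(cv2.findContours((lab==i).astype(np.uint8),0,1)[0],key=len)
    return cv2.fitEllipse(cv2.convexHull(c))  # (centre),(axes),angle
E
python3 - <<'E'
from h import *
g=np.array(robot.current_tool_pos()); y=110.95
fingers.gripper_to(.45); robot.pause(.2)
robot.line_to(g+[0,0,.06],velocity=.2)
for n,p in(("m1",(.45,-.26,.33)),("m2",(.45,-.33,.33))):
    robot.move_to(p,[180,0,y]); snap(n); print(n,green(n),robot.current_joint_positions().round(0),robot.current_time_s())
L=lambda n:np.load(f"pics/{n}.npy")
for k,a,b in(("y",("l1",(340,211)),("l2",(392,157))),("r",("o1",(385,193)),("o2",(400,114)))):
    E=[blob(n,k,q) for n,q in(a,b)]; print(E); print(tri([(L(a[0]),E[0][0]),(L(b[0]),E[1][0])]))
c=[cv2.imread(f"pics/{n}.png")[r:r+150,c:c+200] for n,r,c in(("m1",120,220),("m2",60,250))]
cv2.imwrite("pics/e4.png",cv2.resize(np.hstack(c),(800,300),interpolation=cv2.INTER_CUBIC))
E
```

```text
m1 [([396.91, 220.31], 223)] [-22.  23.  71.  84. -21.  89.  69.] 16.8583
m2 [([432.56, 153.3], 270)] [ -8.  28.  68.  78. -25.  91.  77.] 17.2917
[((341.1467590332031, 210.95388793945312), (47.971458435058594, 63.65208053588867), 0.6868888139724731), ((392.00439453125, 154.33311462402344), (51.264183044433594, 71.36947631835938), 7.030352592468262)]
(array([ 0.52009638, -0.05399154,  0.02940827]), np.float64(0.03994747922899933))
[((384.9670104980469, 196.0595245361328), (53.92923355102539, 58.080257415771484), 68.20890045166016), ((399.60498046875, 113.97589874267578), (59.33812713623047, 65.4071273803711), 45.31525421142578)]
(array([0.49844622, 0.40605085, 0.03130349]), np.float64(0.012155873806136697))
```

View pics/e4.png

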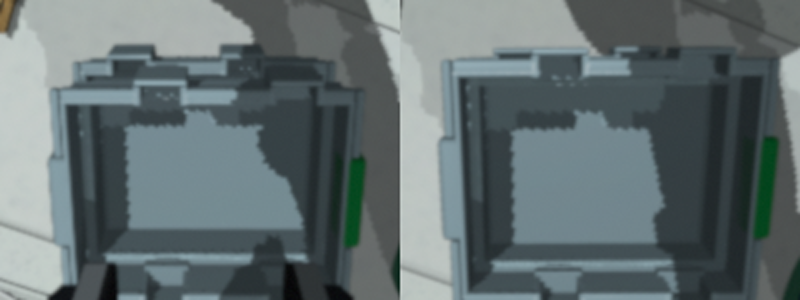

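The m1/m2 crops show bin_q seated and level on the base bin, green grip on the far side, over the base's plain grip. Next is the lemon, which has its long axis at a yaw of about 128°.

```bash
python3 - <<'E'
from h import *
L=lambda n:np.load(f"pics/{n}.npy"); B=np.load("fit.npz")["B"]
t,e=tri([(L("m1"),(396.91,220.31)),(L("m2"),(432.56,153.3))]); print("mid green",t.round(4),e,"expected",b2w(B,[[-.0735,0]]).round(4))
robot.move_j([-24,9,29,99,-4,73,46]); fingers.gripper_to(.85,25)
x,yy=.520,-.054
robot.move_to([x,yy,.12],[180,0,128]); robot.line_to([x,yy,.026],velocity=.12,f_stop=8); print(robot.current_tool_pos())
fingers.gripper_to(0,25); print("gap",robot.current_finger_gap(),robot.current_gripper_force())
robot.line_to([x,yy,.16],velocity=.2); print("gap",robot.current_finger_gap(),robot.current_contact_force(),robot.current_time_s())
print(robot.current_joint_positions().round(0))
q=robot.inverse_kinematics([B[0],B[1],.22],[180,0,111]); print(q)
E
```

```text
mid green [ 0.5369 -0.2774  0.1406] 0.2887693004508378 expected [[ 0.5374 -0.2786  0.0733]]
[ 0.52094215 -0.05409204  0.02698158]
gap 0.6214725861700536 25.47395758330822
gap 0.621110671902926 [ 0.12439196  0.19574384 -1.76222606] 21.5917
[-19.  20.  30. 100. -11.  63.  52.]
[  2.41990089  22.93190262  39.94602848  88.989356   -15.11690018
  73.59505494  65.42599406]
```

```bash
python3 - <<'E'
from h import *
B=np.load("fit.npz")["B"]; x,y=B[:2]
robot.move_to([.45,-.17,.24],[180,0,118]); robot.move_to([x,y,.20],[180,0,111])
print(robot.line_to([x,y,.101],velocity=.1,f_stop=4),robot.current_tool_pos()); fingers.gripper_to(.8); robot.pause(.2)
robot.line_to([x,y,.22],velocity=.25); robot.move_to([x-.02,y+.04,.33],[180,0,111]); snap("n1")
print(rec("lemon"),blob("n1","y",(320,200)),robot.current_time_s())
# survey bin_p again on the way
robot.move_to([.44,.17,.27],[180,0,140]); snap("q1"); print(rec("bin_p")); robot.move_to([.44,.09,.27],[180,0,140]); snap("q2"); print(green("q1"),green("q2"),robot.current_time_s())
B1=cv2.imread("pics/n1.png")[100:300,220:420]; B2=cv2.imread("pics/q1.png")[100:300,220:420]
cv2.imwrite("pics/e5.png",cv2.resize(np.hstack([B1,B2]),(800,400),interpolation=cv2.INTER_CUBIC)); 
S=np.load("fit.npz")["S"]; S=S-[0,0,.041,0]; L=lambda n:np.load(f"pics/{n}.npy")
print("predicted green", proj(L("q1"),b2w(S,[[.0735,0]])),proj(L("q2"),b2w(S,[[.0735,0]])))
print(proj(L("q1"),b2w(S,COR)))
q0=robot.current_joint_positions()
for a in(-.072,.072):
    g=b2w(S,[[a,0]])[0]; t=b2w(B,[[a,0]])[0]  # top bin yaw = base yaw
    for k in(90,-90,270):
        ps,pt=np.degrees(S[3])+k,np.degrees(B[3])+k
        f=lambda p,z,s:robot.inverse_kinematics([p[0],p[1],z],[180,0,(s+180)%360-180])
        u=f(g,.2,ps);v=f(t,.2,pt); print(a,k,None if u is None else np.round(u),None if v is None else np.round(v))
E
```

```text
False [ 0.46922685 -0.30534757  0.10176746]
[([322.9, 203.6, 47.5, 64.3], 0.75), ([455.1, 270.6, 75.1, 90.9], 0.19)] ((323.84515380859375, 204.1965789794922), (48.264549255371094, 63.42237854003906), 178.44595336914062) 25.8
[([23.9, 386.4, 47.8, 27.2], 0.77), ([348.9, 216.2, 156.2, 127.1], 0.68), ([544.5, 53.2, 79.8, 72.0], 0.64)]
[([419.07, 222.56], 227)] [([487.9, 172.89], 256)] 27.9833
predicted green [[419.66251605 224.41040204]] [[487.69614536 175.44062046]]
[[282.73551405 172.92503341]
 [418.91946586 176.70774765]
 [407.33928778 267.51191096]
 [283.31721659 264.41770728]]
-0.072 90 [-49.  11.  40. 105.  -8.  67.  42.] [ -13.   38.   64.   84.  -35.   80. -106.]
-0.072 -90 [ -68.   17.   65.  105.  -16.   68. -129.] [-10.  35.  58.  84. -30.  78.  70.]
-0.072 270 [ -68.   17.   65.  105.  -16.   68. -129.] [-10.  35.  58.  84. -30.  78.  70.]
0.072 90 [-50.  27.  40.  86. -18.  73.  40.] [ -9.  26.  65.  97. -25.  72. -98.]
0.072 -90 [ -63.   36.   64.   87.  -33.   78. -128.] [-13.  31.  72.  97. -30.  75.  87.]
0.072 270 [ -63.   36.   64.   87.  -33.   78. -128.] [-13.  31.  72.  97. -30.  75.  87.]
```

View pics/e5.png

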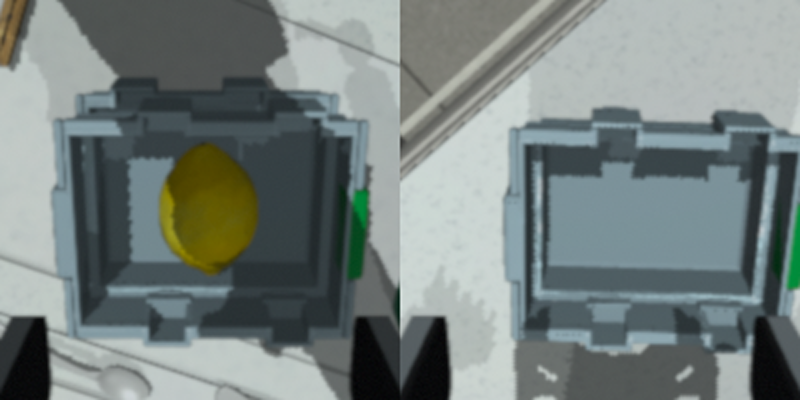

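The crops show the lemon lying centred in the middle bin, and bin_p undisturbed with its green grip to the right. The tool turns about 207° between this pick and its placing, so camera bias would no longer cancel. I view bin_p once with the wrist reversed to measure that bias, and take the yaws from line segments.

```bash
cat >>h.py <<'E'
def yaw_lsd(name,s): # length-weighted yaw (mod 90) of horizontal edges near bin s
    T=np.load(f"pics/{name}.npy"); im=cv2.imread(f"pics/{name}.png",0)
    hull=cv2.convexHull(proj(T,b2w(s,np.array([[-1,1],[1,1],[1,-1],[-1,-1]])*[.074,.062])).astype(np.float32))
    seg=cv2.createLineSegmentDetector().detect(im)[0].reshape(-1,4); C=T@TC; a=[];w=[]
    for q in seg:
        l=np.hypot(q[0]-q[2],q[1]-q[3])
        if l<25 or any(cv2.pointPolygonTest(hull,(float(q[i]),float(q[i+1])),False)<0 for i in(0,2)): continue
        P=[]
        for u in(q[:2],q[2:]):
            d=C[:3,:3]@[(u[0]-M[0,2])/M[0,0],-(u[1]-M[1,2])/M[1,1],-1]; P.append((C[:3,3]+d*(s[2]-C[2,3])/d[2])[:2])
        y=np.degrees(np.arctan2(*(P[1]-P[0])[::-1])-s[3]); y=(y+45)%90-45
        if abs(y)<3.5: a.append(y);w.append(l)
    return np.average(a,weights=w).round(2) if a else None,np.std(a).round(2) if a else None,len(a)
E
python3 - <<'E'
from h import *
L=lambda n:np.load(f"pics/{n}.npy"); F=np.load("fit.npz"); S,B=F["S"],F["B"]
for n,p in(("r1",(.48,.20,.27)),("r2",(.48,.12,.27))):
    robot.move_to(p,[180,0,-40]); snap(n)
P=S-[0,0,.041,0]; Q=B+[0,0,.067,0]
print({n:yaw_lsd(n,s) for n,s in(("s1",S),("s2",S),("q1",P),("q2",P),("r1",P),("r2",P),("b1",B),("b2",B),("m1",Q),("m2",Q),("n1",Q))})
G={}
for a in("q1","q2"),("r1","r2"):
    gr=[green(n) for n in a]; pr=[proj(L(n),b2w(P,[[.0735,0]]))[0] for n in a]; print(gr,np.round(pr,1))
    o=[(L(n),min(g,key=lambda t:np.hypot(*(np.array(t[0])-p)))[0]) for n,g,p in zip(a,gr,pr)]; G[a[0]]=tri(o); print(a,G[a[0]])
print(robot.current_time_s(),robot.current_joint_positions().round(0))
E
```

```text
{'s1': (np.float64(-0.18), np.float64(0.92), 25), 's2': (np.float64(-0.32), np.float64(1.01), 25), 'q1': (np.float64(-0.12), np.float64(0.72), 18), 'q2': (np.float64(0.03), np.float64(0.8), 21), 'r1': (np.float64(-0.12), np.float64(0.78), 24), 'r2': (np.float64(-0.34), np.float64(0.83), 25), 'b1': (np.float64(0.12), np.float64(0.83), 20), 'b2': (np.float64(0.42), np.float64(0.41), 20), 'm1': (np.float64(-0.29), np.float64(0.96), 16), 'm2': (np.float64(0.04), np.float64(0.94), 22), 'n1': (np.float64(0.05), np.float64(0.51), 18)}
[[([419.07, 222.56], 227)], [([487.9, 172.89], 256)]] [[419.7 224.5]
 [487.7 175.5]]
('q1', 'q2') (array([0.54645966, 0.21060993, 0.07556037]), np.float64(0.007411405809307325))
[[([264.03, 122.2], 333)], [([202.73, 177.63], 252)]] [[263.1 120.8]
 [202.3 175.9]]
('r1', 'r2') (array([0.54876654, 0.20949793, 0.07517606]), np.float64(0.0061535268441730295))
31.0917 [ -68.   18.   67.   94.  -17.   79. -129.]
```

The edge yaws agree to within 0.3°, and the reversed view gives a camera bias of about 1.2 mm along tool x, which I correct for. Next I pinch bin_p's green grip and carry it over.

```bash
python3 - <<'E'
from h import *
J=lambda:robot.current_joint_positions().round(0).tolist()
robot.move_j([-32,8,22,93,-3,79,40]); fingers.gripper_to(.5,70)
g=[.5466,.2090]
robot.move_to([*g,.14],[180,0,138.1]); print(robot.line_to([*g,.063],velocity=.12,f_stop=8),robot.current_tool_pos())
fingers.gripper_to(0,70); print("gap",robot.current_finger_gap(),robot.current_gripper_force())
robot.line_to([*g,.13],velocity=.15); robot.line_to([.43,.13,.28],velocity=.3); print(J(),robot.current_contact_force(),robot.current_time_s())
try:
    for p,y in(((.42,.08,.33),90),((.40,-.03,.33),20),((.40,-.2,.33),-40),((.4017,-.3304,.28),-69.1)):
        robot.move_to(p,[180,0,y]); print(J(),robot.current_time_s())
except robot.PlanningError as e: print(e)
print(robot.current_finger_gap(),robot.current_torque(),robot.current_contact_force())
snap("t1"); cv2.imwrite("pics/side2.png",vision.grab_frame("side")[:,:,::-1]); print(rec("bin_p","side"))
E
```

```text
False [0.54755636 0.20899354 0.06414739]
gap 0.11657875459146966 69.41243290901184
[-37.0, 5.0, 20.0, 99.0, -2.0, 77.0, 31.0] [ 0.23131343 -0.67575306 -0.80884945] 37.4167
[-37.0, 1.0, 25.0, 96.0, -0.0, 84.0, -12.0] 38.1667
[-30.0, -3.0, 31.0, 99.0, 2.0, 84.0, -70.0] 39.1083
[-17.0, 4.0, 44.0, 94.0, -3.0, 84.0, -102.0] 39.825
[-3.0, 18.0, 53.0, 89.0, -15.0, 80.0, -108.0] 40.4417
0.11316585927548442 [0.01691393 0.08381981 0.0440141 ] [-0.12657485  0.15937521 -1.32656194]
[([434.6, 194.2, 38.4, 26.4], 0.86), ([433.6, 164.8, 32.1, 51.7], 0.42)]
```

```bash
python3 - <<'E'
from h import *
g=[.4017,-.3304]
robot.line_to([*g,.222],velocity=.15); robot.pause(.2); print(robot.current_tool_pos())
h=robot.line_to([*g,.191],velocity=.03,f_stop=4)
print(h,robot.current_tool_pos(),robot.current_contact_force(),robot.current_torque(),robot.current_time_s(),robot.current_joint_positions().round(0))
E
```

```text
[ 0.40234341 -0.33100981  0.22329494]
True [ 0.40133669 -0.3302754   0.19798959] [-0.23081299 -0.29254331  3.43311213] [ 0.08340449  0.02300127 -0.00225111] 42.0917 [  -2.   22.   52.   97.  -18.   70. -105.]
```

```bash
python3 - <<'E'
from h import *
L=lambda n:np.load(f"pics/{n}.npy")
p=np.array(robot.current_tool_pos()); fingers.gripper_to(.45); robot.pause(.2); robot.line_to(p+[0,0,.06],velocity=.2)
for n,q in(("u1",(.46,-.29,.38)),("u2",(.44,-.27,.38))): robot.move_to(q,[180,0,-69]); snap(n)
print(robot.current_time_s(),green("u1"),green("u2"),robot.current_joint_positions().round(0))
a,b=[cv2.imread(f"pics/{n}.png",0) for n in("u1","u2")]; T1,T2=L("u1"),L("u2")
s=np.array([.4687,-.3049,.207,np.radians(-159.1)]); print(yaw_lsd("u1",s),yaw_lsd("u2",s))
def track(a,b,T1,T2,s):
    mk=np.zeros_like(a); cv2.fillConvexPoly(mk,cv2.convexHull(proj(T1,b2w(s,np.array([[-1,1],[1,1],[1,-1],[-1,-1]])*[.079,.064])).astype(np.int32)),255)
    f=cv2.goodFeaturesToTrack(a,300,.01,4,mask=mk); 
    g0=np.float32([proj(T2,[b2w(s,[[0,0]])[0]])[0]-proj(T1,[b2w(s,[[0,0]])[0]])[0]])
    g,st,er=cv2.calcOpticalFlowPyrLK(a,b,f,(f.reshape(-1,2)+g0).reshape(-1,1,2).astype(np.float32),flags=cv2.OPTFLOW_USE_INITIAL_FLOW,winSize=(15,15))
    W=[]
    for u,v,k in zip(f.reshape(-1,2),g.reshape(-1,2),st.ravel()):
        if k:
            x,e=tri([(T1,u),(T2,v)])
            if e<.4: W.append(x)
    return np.array(W)
W=track(a,b,T1,T2,s); c,q=np.cos(s[3]),np.sin(s[3]); d=W-[s[0],s[1],0]; loc=np.c_[d[:,0]*c+d[:,1]*q,-d[:,0]*q+d[:,1]*c,W[:,2]]
r=loc[(np.abs(loc[:,0])>62)*0==0]; r=loc[((np.abs(loc[:,0])>.062)|(np.abs(loc[:,1])>.048))&(loc[:,2]>.19)&(loc[:,2]<.225)]
A=np.c_[r[:,:2],np.ones(len(r))]; m=np.ones(len(r),bool)
for _ in range(4): co=np.linalg.lstsq(A[m],r[m,2],rcond=None)[0]; m=np.abs(A@co-r[:,2])<.006
print(len(r),m.sum(),"tilt deg",np.degrees(co[:2]).round(2),"z",co[2].round(4))
g=[(T,max(green(n),key=lambda t:t[1])[0]) for n,T in(("u1",T1),("u2",T2))]; print(tri(g),b2w(s,[[.0735,0]]))
E
```

```text
44.1 [([399.19, 159.49], 345)] [([386.54, 127.45], 382)] [ -10.   16.   54.   78.  -13.   93. -117.]
(np.float64(0.15), np.float64(0.4), 21) (np.float64(0.03), np.float64(0.6), 22)
34 31 tilt deg [0.07 2.07] z 0.2083
(array([ 0.40316036, -0.33263696,  0.21812698]), np.float64(0.013307252617323684)) [[ 0.40003597 -0.33112024  0.207     ]]
```

```bash
python3 - <<'E'
from h import *
L=lambda n:np.load(f"pics/{n}.npy")
robot.move_to((.46,-.20,.38),[180,0,-69]); snap("u3"); print(robot.current_time_s())
s=np.array([.4687,-.3049,.207,np.radians(-159.1)])
T=[L(n) for n in("u1","u2","u3")]
gg=[min(green(n),key=lambda t:np.hypot(*(np.array(t[0])-proj(t_,b2w(s,[[.0735,0]]))[0])))[0] for n,t_ in zip(("u1","u2","u3"),T)]
print(tri([(T[0],gg[0]),(T[2],gg[2])]),tri(list(zip(T,gg))))
a,b=[cv2.imread(f"pics/{n}.png",0) for n in("u1","u3")]; T1,T2=T[0],T[2]
mk=np.zeros_like(a); cv2.fillConvexPoly(mk,cv2.convexHull(proj(T1,b2w(s,np.array([[-1,1],[1,1],[1,-1],[-1,-1]])*[.079,.064])).astype(np.int32)),255)
f=cv2.goodFeaturesToTrack(a,300,.01,4,mask=mk).reshape(-1,2)
# initial flow: homography of the rim plane
c4=b2w(s,COR); H=cv2.getPerspectiveTransform(proj(T1,c4).astype(np.float32),proj(T2,c4).astype(np.float32))
g0=cv2.perspectiveTransform(f.reshape(-1,1,2),H); aw=cv2.warpPerspective(a,H,(640,400))
g,st,er=cv2.calcOpticalFlowPyrLK(aw,b,g0,g0.copy(),flags=cv2.OPTFLOW_USE_INITIAL_FLOW,winSize=(13,13),maxLevel=1)
W=np.array([x for x,e in(tri([(T1,u),(T2,v)]) for u,v,k in zip(f,g.reshape(-1,2),st.ravel()) if k) if e<.5])
c,q=np.cos(s[3]),np.sin(s[3]); d=W-[s[0],s[1],0]; loc=np.c_[d[:,0]*c+d[:,1]*q,-d[:,0]*q+d[:,1]*c,W[:,2]]
r=loc[((np.abs(loc[:,0])>.062)|(np.abs(loc[:,1])>.048))&(loc[:,2]>.19)&(loc[:,2]<.23)]
A=np.c_[r[:,:2],np.ones(len(r))]; m=np.ones(len(r),bool)
for _ in range(5): co=np.linalg.lstsq(A[m],r[m,2],rcond=None)[0]; m=np.abs(A@co-r[:,2])<.003
print(len(r),m.sum(),"tilt",np.degrees(co[:2]).round(2),"z",co[2].round(4),"rms",np.std((A@co-r[:,2])[m]).round(4))
print("centre of rim pts",r[m].mean(0).round(4), r[m].min(0).round(3),r[m].max(0).round(3))
for n,p in(("lemon","u3"),): print(rec("lemon"))
E
```

```text
44.5417
(array([ 0.40086485, -0.33162455,  0.20980278]), np.float64(0.22712784816968679)) (array([ 0.40089052, -0.33180481,  0.20939973]), np.float64(0.5100598257818802))
13 12 tilt [ 1.1  -0.63] z 0.2061 rms 0.0011
centre of rim pts [ 0.0245 -0.0378  0.207 ] [-0.075 -0.06   0.203] [0.076 0.024 0.209]
[]
```

Top bin is seated: green at z ≈ 0.209, laterally within 1 mm, no significant tilt. The red onion is next, not the orange one at about y = 0.65.

```bash
python3 - <<'E'
from h import *
x,y=.4995,.4055
robot.move_j([-51,19,12,83,-4,79,-38]); fingers.gripper_to(1.0,25); snap("o3"); T=wpose()
pr=proj(T,[[x,y,.033]])[0]; e=blob("o3","r",pr); print(pr.round(1),e,robot.current_tool_pos(),robot.current_eef_rot())
if np.hypot(*(np.array(e[0])-pr))<8:
    robot.move_to([x,y,.14],[180,0,90]); print(robot.line_to([x,y,.035],velocity=.12,f_stop=8),robot.current_tool_pos())
    fingers.gripper_to(0,25); print("gap",robot.current_finger_gap(),robot.current_gripper_force())
    robot.line_to([x,y,.15],velocity=.2); print("gap",robot.current_finger_gap(),robot.current_contact_force())
print(robot.current_time_s(),robot.current_joint_positions().round(0))
E
```

```text
[394. 123.] ((393.9029235839844, 120.97816467285156), (60.515071868896484, 64.0361557006836), 26.89276885986328) [0.42589725 0.36348733 0.26541967] [-179.51266002    0.33306782   90.83617632]
False [0.50027581 0.40608371 0.03618449]
gap 0.7426772208669489 27.024166714400053
gap 0.7408791012707263 [-0.25040247 -0.11663826 -1.76406868]
49.9833 [-48.  33.  12.  79.  -7.  69. -36.]
```

```bash
python3 - <<'E'
from h import *
B=np.load("fit.npz")["B"]; x,y=B[:2]
robot.move_to([.42,.15,.32],[180,0,98]); robot.move_to([.42,-.15,.32],[180,0,105]); robot.move_to([x,y,.28],[180,0,111])
print(robot.line_to([x,y,.177],velocity=.12,f_stop=4),robot.current_tool_pos(),robot.current_finger_gap())
fingers.gripper_to(.9); robot.pause(.2); robot.line_to([x,y,.28],velocity=.2)
robot.move_to([.44,-.22,.38],[180,0,111]); snap("z1"); T=wpose()
print("onion",rec("onion"),proj(T,[[x,y,.17]]).round(0),"green",green("z1"),proj(T,b2w([x,y,.209,B[3]],[[.0735,0]])).round(1),robot.current_time_s())
for c in("top","side"):
    cv2.imwrite(f"pics/{c}9.png",vision.grab_frame(c)[:,:,::-1]); print(c,[(n,rec(n,c)[:2]) for n in("onion","bin_p","lemon")])
E
```

```text
False [ 0.46930305 -0.30525542  0.17796835] 0.7427936670905241
onion [([317.2, 245.6, 60.0, 54.9], 0.78), ([426.7, 259.9, 49.4, 40.6], 0.48), ([500.4, 154.4, 69.9, 43.0], 0.36)] [[318. 249.]] green [([242.12, 264.89], 249)] [[242.  267.3]] 55.9167
top [('onion', [([176.1, 215.8, 15.5, 20.1], 0.45), ([430.2, 211.5, 7.5, 9.0], 0.4)]), ('bin_p', [([428.4, 217.6, 32.8, 42.9], 0.9), ([410.7, 227.4, 12.4, 29.2], 0.63)]), ('lemon', [])]
side [('onion', [([168.9, 237.8, 15.9, 18.3], 0.7)]), ('bin_p', [([435.8, 197.6, 40.9, 19.2], 0.74), ([441.4, 180.2, 35.9, 41.0], 0.69)]), ('lemon', [])]
```

The onion is centred in the top bin, the top green grip is within 2 px of its expected position, and the arm is clear. I'm handing in the job.

```bash
python3 -c "
from station import workorder
print(workorder.close_job())"
```

```text
the job is handed in; nothing more can be done
None
```

The tower is built on the garlic bin and handed in at about 56 s: bin_q with the lemon in the middle, bin_p with the onion on top, each turned end for end. The last wrist-camera check matched the expected positions of the top bin and onion.

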